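Vent the dry box and hold its lid half open

TASK

Let the pressure out of the dry-storage box by pressing the red vent plunger on its side all the way down to its stop for a moment and letting it come up again; then lift the lid by its bar handle and hold it open at 45 degrees, so that the dishes inside can be reached. The lid falls shut if let go, so finish while still holding it steady at that angle in the gripper; leave the other things on the desk alone.

Things in the scene. Friction and masses are not known exactly. Their poses are not given: they have to be found in the camera images.
- drybox: dry-storage box, fixed to the desk: blue open tub 160 (its x, front to back) x 180 (its y) x 70 high, two culture dishes inside, covered by a hinged white lid with a clear window. Origin: centre of the underside, on the desk top. Its x axis points from the lid's handle side (front) to the hinge side (back), z up; the vent valve stands against its +y side. The box is turned up to 0.3 rad either way from facing the robot.
- lid (a joint): opening angle of the lid in rad: 0 shut (lid level on the tub), grows as the front edge with the handle goes up and back; end stop at 1.3. The lid is a plate 10 mm thick, 162 mm front to back, weighing about 0.35 kg (varies); it has no stay and falls shut from any angle when let go (1 to 3.5 N at the handle carries it).
- lid_hinge (a point): point on the hinge line, at the middle of the tub's back top rim: 80 mm along the box's +x from its centre, 70 mm above the desk. The hinge line runs along the box's y axis. Axes as the box's.
- lid_handle (a point): middle of the lid's handle, a straight round black bar 10 mm thick along the box's y axis, 90 mm long between its two legs, standing above the lid's front edge. From the hinge it lies 158 mm toward the front and 42 mm above the lid's underside, so with the lid shut it is 112 mm above the desk; 27 mm of air lies between bar and lid. The bar is fixed to the lid and turns with it (it may turn within a grip). The point's axes turn with the lid.
- vent_top (a point): centre of the top of the red mushroom-shaped plunger head of the vent valve, 26 mm across; the valve is a grey block 42x40 mm, 62 mm high, against the box's +y side (plunger axis 35 mm toward the front and 110 mm to +y from the box's centre). Head top 88 mm above the desk when up; pressed straight down.
- vent (a joint): how far the vent plunger is pressed, m: 0 up, 0.008 at its stop. A spring returns it: 2.4 N to start moving, 7.2 N at the stop.
- timer: bystander, loose: grey bench timer with three coloured keys, 58x70x19 mm; origin at the centre of its underside. To be left alone.
- cover_box: bystander, loose: small box for cover glasses, white with a green lid, 32x34x18 mm; origin at the centre of its underside. To be left alone.
- pen: bystander, loose: black pen, lying, 12x145x9 mm; origin at the centre of its underside. To be left alone.
- forceps: bystander, loose: steel forceps, lying, 117x14x5 mm; origin at the centre of its underside. To be left alone.
- marker: bystander, loose: white marker pen with blue cap, lying, 17x135x16 mm; origin at the centre of its underside. To be left alone.
- eyepiece: bystander, loose: black and white spare eyepiece, standing, 35x35x50 mm; origin at the centre of its underside. To be left alone.

How it is judged:
By the outcome, as a careful person would: the job done as asked, in the order asked, and still so for the second after the job is handed in, while the arm keeps its last pose, push and grip.
It also fails if it takes over 38 s, if anything falls off the work surface, if the arm or the gripper's body presses on something with over 40 N, if the wrist force passes 120 N, or if a joint passes its speed limit or range.

ROBOT

A 7-joint arm with a two-finger parallel gripper is mounted at the origin on a cart in front of the work surface, level with it; the furniture and walls round the work are solid. World frame = base frame: x ahead of the robot, y to its left, z up, the work surface at z = 0. Lengths are in m, angles in rad, forces in N, time in s.
With the tool pointing down it reaches from about 0.425 to 0.925 m from the base axis. Payload 6.8 kg.
Tool frame: the origin (TCP) lies at the very end of the fingers, on their centre line; the grasp point (between the pads) lies 19 mm behind it; z points along the fingers, y is the line along which they close (so a half turn about z gives the same grasp; the last joint's range is limited). The gripper opens to 85 mm and grips with 20 to 120 N. Pads are 22 mm wide; open, the fingers measure 114 mm over their backs; the gripper's body (76 mm by 85 mm) begins 54 mm behind the grasp point. The pads swing forward as they close: fully open they stand 13 mm farther back than shut.
Start: joints at [1.232, 0.477, 0.022, 1.555, -0.011, 1.109, -0.083], TCP at [0.154, -0.657, 0.231] pointing down, gripper open.
Joint ranges: [-2.96, 2.96], [-0.34, 2.1], [-1.41, 1.46], [0.24, 2.44], [-1.37, 4.51], [0.17, 1.92], [-2.96, 2.96]. Speed limits (rad/s): [2.39, 2.39, 3.14, 3.14, 3.14, 3.14, 3.14].

INTERFACE

Orientations are given as a unit quaternion [w, x, y, z].
In Python, from station import bot gives the robot as it stands.
- The arm moves only by the tool jog_arm, never from a script. Its argument "motion" is a list of rows, each a list of 7 numbers: the turn, a rotation vector about the tool's x, y, z in rad, then the shift along the tool's x, y, z in mm, then the finger opening in mm, from 0 to 85.4. A call has 1 to 10 rows; each row is the pose to reach, as a shift and turn from the pose commanded when the call began, along the tool's axes at that moment; what a row does not reach only later rows make up. A row lasts 1/8 s, in which the tool goes at most 62.5 mm and 10.7 degrees, less where a joint would pass 70% of its speed; a pose out of reach is approached as far as the arm can. A call with a gripper value outside its range is refused whole. The fingers move at their own pace and stop on an object; "grip_force" is the grip in N (left out, the last holds). Time passes only in rows, so rows that repeat a pose let the fingers close. It gives the time, the measured TCP pose, the force, the opening and the grip force at its end, in the units of the state.
- bot.get_obs(): the state, without advancing time (a new reading comes with each control period).
- bot.read_camera(name): name is "scene" or "top" or "wrist"; returns a dict with "pixels" (400x640x3 uint8, red, green, blue), "camera_matrix" (3x3 intrinsics, pixels), "T" (4x4, takes a point from camera to world coordinates); the wrist camera has in their place "tool_from_camera" (4x4, takes a point from camera to tool coordinates, whose origin is the TCP and whose axes are the flange's). Camera axes: x right, y down, z forward; pixel columns grow to the right and rows downward; lengths in m; the calibration is good to about 2 mm. A picture is of the moment at which its call begins: read the wrist's pose just before it. There is no depth.
- bot.hand_in(): hands the job in; it is judged then, once.
Trained networks look in a picture, given as the dict that the camera call returned (one of the last four; its "shot" number tells which), for a name from the list of things; names that differ only in an ending like _2 or _b are one class to them, and where a whole thing is asked for, a point or a joint stands for the part that bears it (a point fixed in the world has none). Each returns a list of dicts, best first, with "score" (0 to 1); they miss things now and then, are a little off and sometimes report something else, mostly with a low value. They report only what shows in the picture. A call takes as long as a camera call.
- bot.spot_in(thing, picture): "xy" ([column, row] in pixels, amid what is visible of it).
- bot.tip_of(thing, picture): "xy" ([column, row] in pixels: a listed point, or the origin of a listed thing).
The state is a dict: "t": time; "q": joint angles; "joint_vel": joint speeds; "joint_torque": joint torques, N m; "eef_pos": TCP position; "tool_rot": TCP orientation; "contact_force": force on the tool from outside, world axes, zero at the start; "torque": the same for the moment, N m; "gripper_width": opening from 0.0 (shut) to 1.0 (fully open); "grasp_force": force on a finger pad.
Only numpy, scipy, OpenCV 4.12 (cv2) and the standard library are available. Lean on these libraries where they do the work, as an engineer would, in place of code of your own. Each camera call takes 0.05 s, during which the arm holds its last target. There are 200 camera calls.

## Working session

There is one attempt and no reset: what is moved stays moved. The work goes in short steps, Python scripts to look and compute and a tool call to move; the robot and the scene stay as the last step left them, time stands still between calls to the robot, and variables do not carry over. Pictures are saved under pics/ and viewed, at most 10 in all, crops included, and the job is handed in when it is done.

Besides the shell and the picture viewer there is one more tool, called after "Request:" as a command line: name --pt "numbers of a row" for each row, then --argument value for the rest. jog_arm: Moves the arm, as the interface text tells. Its arguments: {"type":"object","properties":{"motion":{"type":"array"},"grip_force":{"type":"number"}},"required":["motion"]}

```bash
mkdir -p pics; cat > h.py <<'E'
import numpy as np, cv2
from station import bot
from scipy.spatial.transform import Rotation as R
def rot(o): 
    w,x,y,z=o["tool_rot"]; return R.from_quat([x,y,z,w])
def ray(p,xy,T=None):
    T=np.array(p["T"]) if T is None else T
    d=np.linalg.inv(p["camera_matrix"])@[xy[0],xy[1],1]
    return T[:3,3],T[:3,:3]@d
def atz(p,xy,z,T=None):
    o,d=ray(p,xy,T); return o+d*(z-o[2])/d[2]
def save(p,n): cv2.imwrite("pics/"+n,np.array(p["pixels"])[:,:,::-1])
E
python3 - <<'E'
from h import *
o=bot.get_obs(); print(o)
for c in("top","scene"):
    p=bot.read_camera(c); save(p,c+"0.png"); print(c,np.round(p["T"],3).tolist())
    for n,z in(("lid_handle",.112),("vent_top",.088),("lid_hinge",.07),("drybox",0),("eyepiece",0),("marker",0),("pen",0),("timer",0),("forceps",0),("cover_box",0)):
        for r in bot.tip_of(n,p)[:2]: print(n,np.round(r["xy"]),round(r["score"],2),np.round(atz(p,r["xy"],z),3))
E
```

```text
{'t': 0.0, 'q': array([ 1.23189069,  0.47780737,  0.02235835,  1.55644663, -0.01149005,
        1.10936189, -0.08310162]), 'joint_vel': array([ 1.76737247e-03,  7.63187118e-04, -1.48614611e-03, -1.29462448e-04,
        2.97754454e-04,  2.20589435e-03, -6.60395370e-05]), 'joint_torque': array([-8.53833808e-05, -5.96443248e+01,  1.60786349e+00, -2.81198305e+01,
        1.24899988e-02,  9.34486248e-03,  2.72736764e-05]), 'eef_pos': array([ 0.15424454, -0.65651375,  0.23032328]), 'tool_rot': array([-9.28597351e-04,  9.93347579e-01,  1.15150729e-01, -1.87731080e-04]), 'contact_force': array([-0.29215728, -0.31238781, -0.17587632]), 'torque': array([ 0.02968595, -0.02632931,  0.00380689]), 'grasp_force': 0.0, 'gripper_width': 0.9989725476375851}
top [[0.022, -0.994, 0.108, 0.376], [-1.0, -0.02, 0.015, 0.025], [-0.013, -0.108, -0.994, 1.543], [0.0, 0.0, 0.0, 1.0]]
lid_handle [252. 201.] 0.6 [0.512 0.22  0.112]
vent_top [214. 188.] 0.6 [0.552 0.343 0.088]
lid_hinge [249. 148.] 0.96 [0.682 0.241 0.07 ]
drybox [253. 181.] 0.62 [0.588 0.236 0.   ]
eyepiece [426. 182.] 0.61 [ 0.594 -0.331  0.   
[... 215 characters left out ...]
 -0.257  0.   ]
cover_box [175. 200.] 0.6 [0.518 0.491 0.   ]
scene [[-0.672, -0.432, 0.602, -0.181], [-0.741, 0.393, -0.545, 0.697], [-0.001, -0.812, -0.584, 0.777], [0.0, 0.0, 0.0, 1.0]]
lid_handle [280. 216.] 0.64 [0.526 0.221 0.112]
lid_handle [238. 240.] 0.45 [0.515 0.356 0.112]
vent_top [239. 240.] 0.49 [0.542 0.341 0.088]
lid_hinge [244. 209.] 0.72 [0.667 0.248 0.07 ]
drybox [267. 237.] 0.78 [0.591 0.229 0.   ]
eyepiece [392. 170.] 0.51 [ 0.585 -0.33   0.   ]
marker [417. 167.] 0.55 [ 0.536 -0.42   0.   ]
pen [387. 220.] 0.42 [ 0.403 -0.09   0.   ]
timer [180. 274.] 0.7 [0.625 0.485 0.   ]
forceps [407. 190.] 0.64 [ 0.464 -0.266  0.   ]
cover_box [194. 299.] 0.5 [ 0.519  0.497 -0.   ]
```

View pics/top0.png

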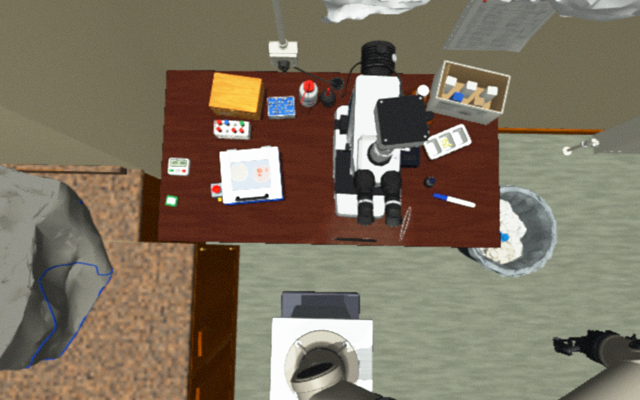

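View pics/scene0.png

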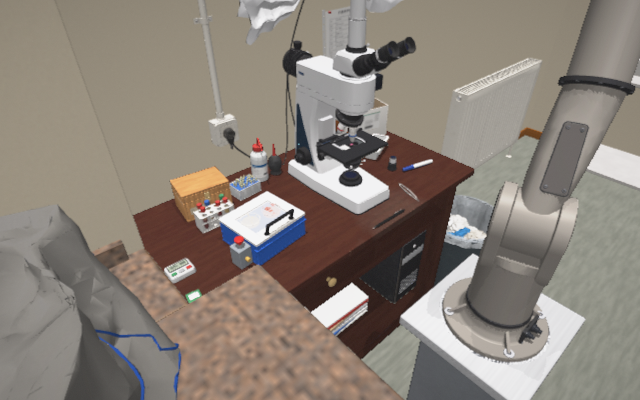

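The box is at top (252,175), with the vent's red head at (217,189) and the black handle at (253,199). The microscope at (375,150) stands between the arm and the box. I'll check its height before sweeping past it.

```bash
python3 - <<'E'
from h import *
a=bot.read_camera("top"); b=bot.read_camera("scene")
def tri(u,v):
    o1,d1=ray(a,u);o2,d2=ray(b,v)
    s=np.linalg.lstsq(np.c_[d1,-d2],o2-o1,rcond=None)[0]
    return np.round((o1+s[0]*d1+o2+s[1]*d2)/2,3),np.round(np.linalg.norm(o1+s[0]*d1-o2-s[1]*d2),3)
print(tri((392,220),(411,45)),tri((365,220),(385,57)),tri((378,52),(290,62)))
# box fit from all points
import scipy.optimize as so
L={"lid_handle":(-.078,0,.112),"vent_top":(-.035,.11,.088),"lid_hinge":(.08,0,.07),"drybox":(0,0,0)}
obs=[]
for p in(a,b):
    for n in L:
        r=bot.tip_of(n,p)
        if r: obs.append((p,n,r[0]["xy"]))
def f(q):
    e=[]
    for p,n,xy in obs:
        l=L[n];c,s=np.cos(q[2]),np.sin(q[2])
        w=np.array([q[0]+c*l[0]-s*l[1],q[1]+s*l[0]+c*l[1],l[2]])
        e+=list((atz(p,xy,l[2])-w)[:2])
    return e
s=so.least_squares(f,[.59,.23,.12],loss="soft_l1",f_scale=.006)
print(np.round(s.x,4)); print(np.round(np.reshape(f(s.x),(-1,2)),3))
E
```

```text
(array([ 0.435, -0.142,  0.508]), np.float64(0.009)) (array([ 0.444, -0.077,  0.49 ]), np.float64(0.016)) (array([ 0.881, -0.119,  0.37 ]), np.float64(0.013))
[0.5946 0.2317 0.0677]
[[-0.118 -0.313]
 [ 0.     0.002]
 [ 0.01   0.002]
 [ 0.008  0.002]
 [-0.002  0.001]
 [-0.     0.004]
 [-0.004 -0.005]
 [ 0.002  0.   ]]
```

Request:
jog_arm --pt "0 0 0 0 -25 -54 0" --pt "0 0 0 0 -50 -108 0" --pt "0 0 0 0 -75 -162 0" --pt "0 0 0 0 -100 -216 0" --pt "0 0 0 0 -125 -270 0" --pt "0 0 0 0 -150 -324 0" --pt "0 0 0 0 -175 -380 0"

```text
t: 2.48
eef_pos: [0.114, -0.4855, 0.6133]
tool_rot: [0.0, 0.993, 0.115, 0.0]
contact_force: [1.1, -0.9, -0.1]
gripper_width: -0.007
grasp_force: 0.0
```

Request:
jog_arm --pt "0 0 -0.12 57 -22 0 0" --pt "0 0 -0.24 109 -52 0 0" --pt "0 0 -0.36 151 -96 0 0" --pt "0 0 -0.48 185 -144 0 0" --pt "0 0 -0.6 215 -185 0 0" --pt "0 0 -0.72 244 -221 0 0" --pt "0 0 -0.84 275 -252 0 0" --pt "0 0 -0.96 303 -287 0 0" --pt "0 0 -1.08 326 -325 0 0" --pt "0 0 -1.2 345 -365 0 0"

```text
t: 3.72
eef_pos: [0.3669, -0.051, 0.6113]
tool_rot: [0.0, 0.754, 0.657, 0.0]
contact_force: [-0.1, 0.2, -0.8]
gripper_width: -0.001
grasp_force: 0.0
```

Request:
jog_arm --pt "0 0 0 60 0 0 0" --pt "0 0 -0.04 118 10 15 0" --pt "0 0 -0.08 170 25 40 0" --pt "0 0 -0.12 220 40 75 0" --pt "0 0 -0.16 265 60 112 0" --pt "0 0 -0.2 305 80 155 0" --pt "0 0 -0.24 335 95 207 0" --pt "0 0 -0.24 355 107 260 0" --pt "0 0 -0.24 370 113 311 0"

```text
t: 4.85
eef_pos: [0.5308, 0.2987, 0.2982]
tool_rot: [-0.0, 0.671, 0.742, -0.0]
contact_force: [0.3, -0.8, -0.6]
gripper_width: 0.003
grasp_force: 0.0
```

```bash
cat > w.py <<'E'
from h import *
import sys
def wrist(name,things):
    o=bot.get_obs(); p=bot.read_camera("wrist"); save(p,name)
    H=np.eye(4);H[:3,:3]=rot(o).as_matrix();H[:3,3]=o["eef_pos"]
    T=H@np.array(p["tool_from_camera"])
    print(o["t"],np.round(o["eef_pos"],4),np.round(o["contact_force"],1),"cam",np.round(T[:3,3],3))
    for n,z in things:
        for r in bot.tip_of(n,p)[:2]: print(n,np.round(r["xy"]),round(r["score"],2),np.round(atz(p,r["xy"],z,T),4))
    return o,p,T
E
python3 - <<'E'
from w import *
o,p,T=wrist("w1.png",(("lid_handle",.112),("vent_top",.088),("lid_hinge",.07)))
a=np.array(p["pixels"]); print(np.round(p["camera_matrix"],1).tolist())
E
```

```text
4.85 [0.5308 0.2987 0.2982] [ 0.3 -0.8 -0.6] cam [0.523 0.382 0.441]
lid_handle [305. 235.] 0.81 [0.518  0.2243 0.112 ]
vent_top [344. 137.] 0.96 [0.5521 0.3388 0.088 ]
lid_hinge [429. 217.] 0.91 [0.6751 0.2451 0.07  ]
[[308.6, 0.0, 322.1], [0.0, 308.6, 200.7], [0.0, 0.0, 1.0]]
```

View pics/w1.png

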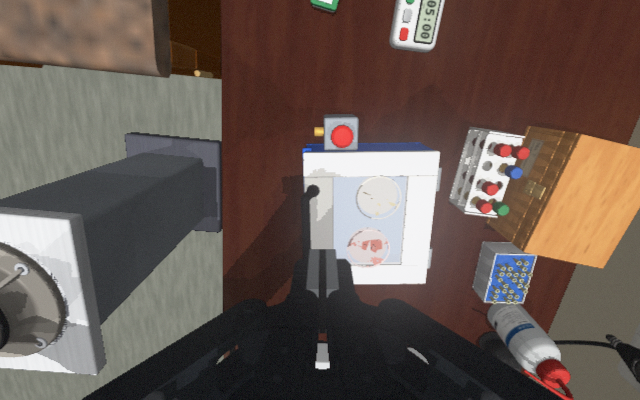

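The vent head is at (342,136) and the handle bar at about x=310, running from row 190 down. The two measurements agree, so I'm going above the plunger.

Request:
jog_arm --pt "0 0 -0.03 30 18 50 0" --pt "0 0 -0.03 38 23 105 0" --pt "0 0 -0.03 38 23 160 0" --pt "0 0 -0.03 38 23 190 0" --pt "0 0 -0.03 38 23 198 0" --pt "0 0 -0.03 38 23 198 0"

```text
t: 5.8
eef_pos: [0.5508, 0.3387, 0.1047]
tool_rot: [0.001, 0.66, 0.751, 0.002]
contact_force: [0.0, 0.1, 0.8]
gripper_width: 0.001
grasp_force: 0.0
```

```bash
python3 - <<'E'
from w import *
wrist("w2.png",(("vent_top",.088),))
E
```

```text
5.8 [0.5508 0.3387 0.1047] [0.  0.1 0.8] cam [0.54  0.422 0.247]
vent_top [321. 250.] 0.67 [0.5505 0.3374 0.088 ]
```

View pics/w2.png

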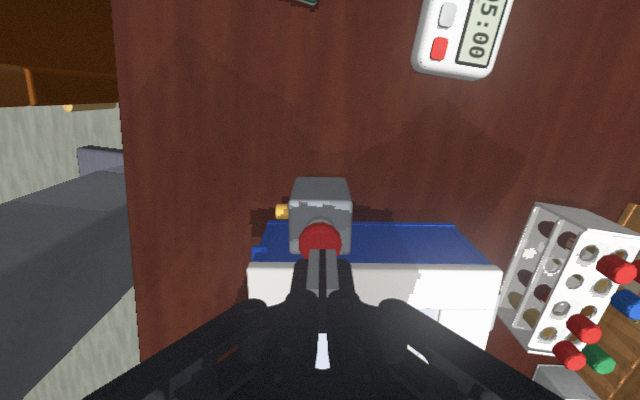

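The red head at (320,242) sits right under the closed fingertips, so I'm pressing now.

Request:
jog_arm --pt "0 0 0 0 0 7 0" --pt "0 0 0 0 0 13 0" --pt "0 0 0 0 0 18 0" --pt "0 0 0 0 0 22 0" --pt "0 0 0 0 0 23 0" --pt "0 0 0 0 0 23 0"

```text
t: 6.65
eef_pos: [0.5496, 0.3382, 0.0798]
tool_rot: [0.0, 0.66, 0.751, -0.0]
contact_force: [-0.6, -1.8, 7.4]
gripper_width: 0.001
grasp_force: 3.4
```

Request:
jog_arm --pt "0 0 0 0 0 2 0" --pt "0 0 0 0 0 3 0" --pt "0 0 0 0 0 3 0" --pt "0 0 0 0 0 3 0"

```text
t: 7.15
eef_pos: [0.5497, 0.3384, 0.0795]
tool_rot: [0.001, 0.66, 0.751, 0.0]
contact_force: [-7.0, -7.1, 25.2]
gripper_width: -0.006
grasp_force: 12.5
```

The force went from 7 to 25 N with no further travel, so the plunger is at its stop. Next I release it, move over the handle with the fingers open, and look.

Request:
jog_arm --pt "0 0 0 0 0 -20 0" --pt "0 0 0 0 0 -60 0" --pt "0 0 0 0 0 -110 30" --pt "0 0 0 -40 -16 -130 70" --pt "0 0 0 -80 -34 -130 70" --pt "0 0 0 -109 -46 -130 70" --pt "0 0 0 -109 -46 -130 70" --pt "0 0 0 -109 -46 -130 70"

```text
t: 8.15
eef_pos: [0.518, 0.2249, 0.2065]
tool_rot: [-0.0, 0.66, 0.752, 0.0]
contact_force: [-0.5, -0.0, -0.1]
gripper_width: 0.819
grasp_force: 0.0
```

```bash
python3 - <<'E'
from w import *
wrist("w3.png",(("lid_handle",.112),("vent_top",.088),("lid_hinge",.07)))
E
```

```text
8.15 [0.518  0.2249 0.2065] [-0.5 -0.  -0.1] cam [0.508 0.308 0.349]
lid_handle [323. 201.] 0.97 [0.5186 0.2263 0.112 ]
vent_top [381.  62.] 0.87 [0.5498 0.3371 0.088 ]
lid_hinge [493. 190.] 0.97 [0.6791 0.2431 0.07  ]
```

View pics/w3.png

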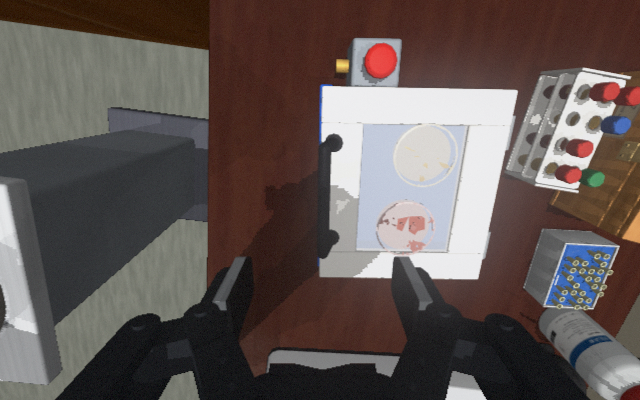

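The handle bar at x≈325 (rows 143–240) is centred between the fingers (248 and 402) and parallel to the pads. The vent is up again. Now I descend and grip.

Request:
jog_arm --pt "0 0 0 0 0 50 70" --pt "0 0 0 0 0 95 60" --pt "0 0 0 0 0 113 50" --pt "0 0 0 0 0 113 30" --pt "0 0 0 0 0 113 12" --pt "0 0 0 0 0 113 0" --pt "0 0 0 0 0 113 0" --pt "0 0 0 0 0 113 0" --pt "0 0 0 0 0 113 0" --grip_force 40

```text
t: 9.48
eef_pos: [0.5191, 0.2252, 0.095]
tool_rot: [0.001, 0.66, 0.751, 0.002]
contact_force: [0.1, 1.1, 7.3]
gripper_width: 0.099
grasp_force: 39.4
```

Request:
jog_arm --pt "0.02 0 0 0 2 -8 0" --pt "0.04 0 0 0 4 -16 0" --pt "0.08 0 0 0 10 -31 0" --pt "0.12 0 0 0 17 -45 0" --pt "0.16 0 0 0 26 -58 0" --pt "0.16 0 0 0 26 -58 0"

```text
t: 10.22
eef_pos: [0.5432, 0.2279, 0.152]
tool_rot: [-0.054, 0.658, 0.749, -0.061]
contact_force: [-3.1, -0.0, 0.6]
gripper_width: 0.102
grasp_force: 39.5
```

Request:
jog_arm --pt "0.04 0 0 0 7.4 -14.3 0" --pt "0.08 0 0 0 16.6 -27.4 0" --pt "0.12 0 0 0 27.1 -39.4 0" --pt "0.15 0 0 0 36.9 -48.8 0" --pt "0.15 0 0 0 36.9 -48.8 0" --pt "0.15 0 0 0 36.9 -48.8 0"

```text
t: 10.98
eef_pos: [0.5854, 0.2326, 0.1943]
tool_rot: [-0.102, 0.651, 0.743, -0.118]
contact_force: [-6.6, -2.8, 6.8]
gripper_width: 0.101
grasp_force: 40.1
```

```bash
python3 - <<'E'
from w import *
o,p,T=wrist("w4.png",())
g=o["eef_pos"]-.019*rot(o).as_matrix()[:,2]; print(g)
for psi in(.10,.12,.135):
    H=np.array([.677,.244]); 
    d=(g[:2]-H)@[np.cos(psi),np.sin(psi)]; print(psi,d,"theta",np.degrees(np.arctan2(g[2]-.07,-d)-np.arctan2(.042,.158)),"r",np.hypot(d,g[2]-.07))
s=bot.read_camera("scene"); im=np.array(s["pixels"])[130:290,160:360,::-1]
cv2.imwrite("pics/s4.png",cv2.resize(im,None,fx=3.5,fy=3.5,interpolation=cv2.INTER_CUBIC))
for r in bot.tip_of("lid_handle",s)[:2]: print(r["xy"],r["score"],atz(s,r["xy"],.211))
E
```

```text
10.975 [0.5854 0.2326 0.1943] [-6.6 -2.8  6.8] cam [0.619 0.322 0.329]
[0.59117148 0.23338279 0.21234625]
0.1 -0.08645969152249952 theta 43.839655434926314 r 0.16654648942384026
0.12 -0.08648230984570567 theta 43.833005345533294 r 0.1665582324518611
0.135 -0.08647657271303627 theta 43.83469205047103 r 0.16655525362303228
[258.2, 176.5] 0.6 [0.59186508 0.23300171 0.211     ]
[388.1, 218.4] 0.35 [0.24735904 0.11550244 0.211     ]
```

View pics/s4.png

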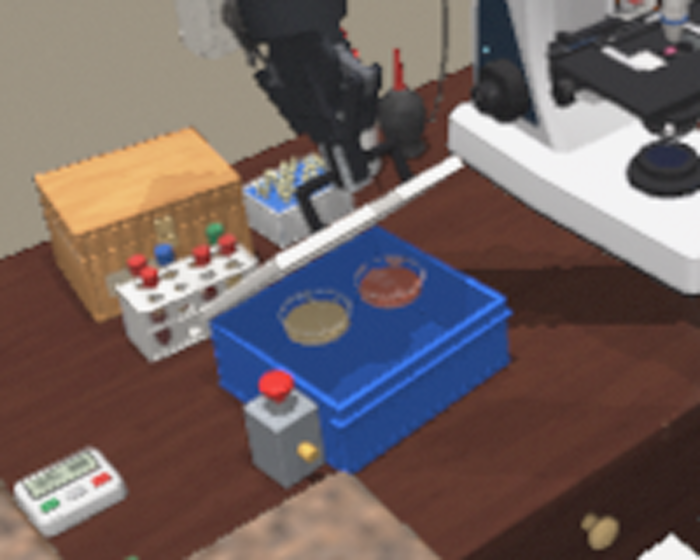

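View pics/w4.png

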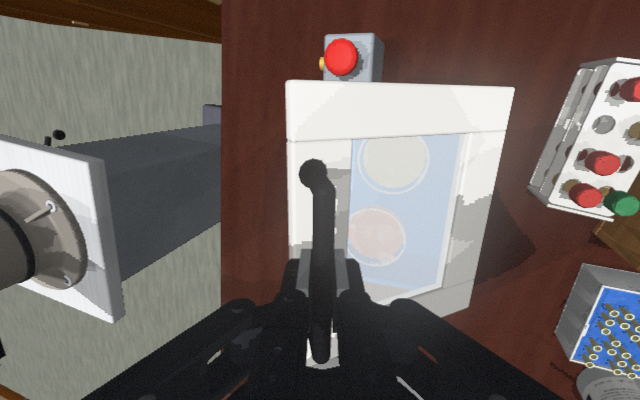

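The lid stands at about 45° (44–45.6° by different reckonings), with the bar held in the pads, the dishes exposed and the vent up. I'll ease off the small radial strain and check that it holds steady.

Request:
jog_arm --pt "0 0 0 0 -0.6 -1.5 0" --pt "0 0 0 0 -0.6 -1.5 0" --pt "0 0 0 0 -0.6 -1.5 0" --pt "0 0 0 0 -0.6 -1.5 0" --pt "0 0 0 0 -0.6 -1.5 0" --pt "0 0 0 0 -0.6 -1.5 0" --grip_force 50

```text
t: 11.88
eef_pos: [0.5868, 0.2328, 0.1953]
tool_rot: [-0.102, 0.652, 0.742, -0.117]
contact_force: [-4.4, -1.8, 1.6]
gripper_width: 0.092
grasp_force: 49.0
```

```bash
python3 - <<'E'
from h import *
o=bot.get_obs(); print(o["t"],o["eef_pos"]-.019*rot(o).as_matrix()[:,2],o["contact_force"],np.abs(o["joint_vel"]).max(),o["grasp_force"])
print(bot.hand_in())
E
```

```text
11.875 [0.59258257 0.23353707 0.21334164] [-4.4422623  -1.84427711  1.58572582] 0.0017364881270369949 48.987316489219666
the job is handed in; nothing more can be done
None
```

I pressed the vent plunger to its stop and let it come back up, then lifted the lid to about 45° (estimated to within about 1°); it was held steady in the gripper when I handed the job in at 11.9 s, and no verdict came back.

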